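Dish up the tomato and present it, handle turned sideways

TASK

Take the small red tomato out of the egg cup and set it gently into the middle of the blue handled dish, letting go of it there. Then grip the dish by its handle, lift it straight up about 15 cm, and only once it is up turn it level through a quarter turn, either way, until the handle runs along the front edge of the worktop (pointing left or right), with the tomato staying loose and untouched in the middle. Finish while still holding the dish up there, level and still; leave the mugs, cup and honey jar where they stand.

Things in the scene. Friction and masses are not known exactly. Their poses are not given: they have to be found in the camera images.
- dish: blue round dish, foot ring 70 mm across, 121 mm across, rim 29 mm high, 120 g, loose. Origin: middle of underside (z = 0 on the worktop), z up. Inside a shallow cone: 12 mm above the origin in the middle, 16 at radius 25, 26 at radius 56. Stub handle along its own -x, 54 to 114 mm from the middle, 18 mm wide (y), z 18 to 42 mm, with a 12 mm foot peg under its end (at 105)
- dish_middle (a point): lowest point of the dish's upper face, 12 mm above the dish's origin; axes as the dish; a loose ball rolls here while the dish is level
- dish_handle (a point): middle of the dish's handle, 84 mm from the middle of the dish along its own -x, 30 mm above its underside; axes as the dish (grip across y, 18 mm). At the start the handle points toward the robot's side of the worktop, within about 20 degrees
- tomato: small red tomato with green calyx, a rigid ball 42 mm across, about 35 g; origin at its centre. It stands in the egg cup with its centre about 45.6 mm above the worktop; resting in the middle of the dish its centre is 33 mm above the dish's underside
- egg_cup: white egg cup, 43 mm across at its foot and 36 mm at its rim, 32 mm high, fixed to the worktop; origin at the middle of its underside
- worktop_line (a point): a point in the middle of the worktop, fixed; its y axis runs parallel to the worktop's front edge (to the robot's left), x away from the robot, z up
- mug_white: white mug, 94 mm high, a bystander to the left; origin near the middle of its underside
- mug_yellow: yellow and orange mug, 95 mm high, a bystander to the right; origin near the middle of its underside
- cup_bluegrey: blue-grey cup without handle, 76 mm high and 66 mm across, a bystander behind the middle; origin at the middle of its underside
- honey_jar: jar of honey with black lid, 90 mm high, a bystander at the back on the left; origin at the middle of its underside

How it is judged:
By the outcome, as a careful person would: the job done as asked, in the order asked, and still so for the second after the job is handed in, while the arm keeps its last pose, push and grip.
It also fails if it takes over 62 s, if anything falls off the work surface, if the arm or the gripper's body presses on something with over 40 N, if the wrist force passes 120 N, or if a joint passes its speed limit or range.

ROBOT

A 6-joint arm with a two-finger parallel gripper is mounted at the origin on a cart in front of the work surface, level with it; the furniture and walls round the work are solid. World frame = base frame: x ahead of the robot, y to its left, z up, the work surface at z = 0. Lengths are in m, angles in rad, forces in N, time in s.
With the tool pointing down it reaches from about 0.275 to 0.85 m from the base axis. Payload 19 kg.
Tool frame: the origin (TCP) lies at the very end of the fingers, on their centre line; the grasp point (between the pads) lies 19 mm behind it; z points along the fingers, y is the line along which they close (so a half turn about z gives the same grasp; the last joint's range is limited). The gripper opens to 85 mm and grips with 20 to 120 N. Pads are 22 mm wide; open, the fingers measure 114 mm over their backs; the gripper's body (76 mm by 85 mm) begins 54 mm behind the grasp point. The pads swing forward as they close: fully open they stand 13 mm farther back than shut.
Start: joints at [-1.442, 0.15, 1.437, -0, 1.554, -0.134], TCP at [0.149, -0.555, 0.231] pointing down, gripper open.
Joint ranges: [-2.8, 2.8], [-0.68, 2.1], [0.12, 2.68], [-1.39, 4.53], [0.16, 2.79], [-2.81, 2.81]. Speed limits (rad/s): [1.89, 1.89, 2.22, 3.01, 3.01, 3.01].

INTERFACE

Orientations are given as a 3x3 rotation matrix whose columns are the frame's x, y, z axes.
In Python, from plant import robot, viewer gives the robot as it stands.
- The arm moves only by the tool move_arm, never from a script. Its argument "moves" is a list of rows, each a list of 7 numbers: the turn, a rotation vector about the tool's x, y, z in rad, then the shift along the tool's x, y, z in mm, then the closure, from 0 (fully open) to 1 (shut). In form: [[ax, ay, az, tx, ty, tz, fingers], ...]. A call has 1 to 10 rows; each row shifts and turns the commanded pose from where the row before left it, along the tool's axes as they then stand; what a row does not reach is not made up. A row lasts 1/8 s, in which the tool goes at most 62.5 mm and 10.7 degrees, less where a joint would pass 70% of its speed; a pose out of reach is approached as far as the arm can. A call is refused whole if a number of a shift passes 62.5 or a number of a turn 0.188, either way. A call with a gripper value outside its range is refused whole. The fingers move at their own pace and stop on an object; the grip force is fixed at half the most. Time passes only in rows, so rows that do not move let the fingers close. It gives the time, the measured TCP pose, the force, the opening and the grip force at its end, in the units of the state.
- robot.get_obs(): the state, without advancing time (a new reading comes with each control period).
- viewer.snapshot(name): name is "scene" or "top"; returns the picture (384x512x3 uint8, red, green, blue); there is no depth.
- viewer.camera_model(name): a dict with "vertical_fov" (degrees; the focal length in pixels is half the picture's height over the tangent of half this angle, whatever the lens; pixels are square), "cx", "cy" (the principal point, pixels), "R" (3x3) and "t" (3): a world point X has camera coordinates R X + t. Camera axes: x right, y down, z forward; pixel columns grow to the right and rows downward; lengths in m; the calibration is good to about 2 mm. A picture is of the moment at which its call begins. camera_model takes no time and is no camera call.
- robot.finish_job(): hands the job in; it is judged then, once.
Trained networks look in the newest picture that a camera, given by its name, has taken for a name from the list of things; names that differ only in an ending like _2 or _b are one class to them, and where a whole thing is asked for, a point or a joint stands for the part that bears it (a point fixed in the world has none). Each returns a list of dicts, best first, with "p" (0 to 1); they miss things now and then, are a little off and sometimes report something else, mostly with a low value. They report only what shows in the picture. A call takes as long as a camera call.
- viewer.outline_of(camera, thing): "region" (384x512 bool, what is visible of it).
- viewer.tip_of(camera, thing): "point" ([x, y, z] in m, in world coordinates, good to about 4 mm: a listed point, or the origin of a listed thing).
The state is a dict: "time": time; "joint_positions": joint angles; "dq": joint speeds; "joint_torque": joint torques, N m; "position": TCP position; "eef_rot": TCP orientation; "force": force on the tool from outside, world axes, zero at the start; "torque": the same for the moment, N m; "width": finger opening in m; "finger_force": force on a finger pad.
Only numpy, scipy, OpenCV 4.12 (cv2) and the standard library are available. Lean on these libraries where they do the work, as an engineer would, in place of code of your own. Each camera call takes 0.05 s, during which the arm holds its last target. There are 200 camera calls.

## Working session

There is one attempt and no reset: what is moved stays moved. The work goes in short steps, Python scripts to look and compute and a tool call to move; the robot and the scene stay as the last step left them, time stands still between calls to the robot, and variables do not carry over. Pictures are saved under pics/ and viewed, at most 10 in all, crops included, and the job is handed in when it is done.

Besides the shell and the picture viewer there is one more tool, called after "Emit:" as name(argument=value, ...) on one line, values as JSON. move_arm: Moves the arm, as the interface text tells. Its arguments: {"type":"object","properties":{"moves":{"type":"array","items":{"type":"array","items":{"type":"number"}}}},"required":["moves"]}

```bash
mkdir -p pics; cat > h.py <<'E'
import numpy as np, cv2
from plant import robot, viewer
def proj(cam,X):
    m=viewer.camera_model(cam); f=192/np.tan(np.radians(m["vertical_fov"]/2))
    c=np.array(m["R"])@np.array(X)+np.array(m["t"]); return f*c[0]/c[2]+m["cx"], f*c[1]/c[2]+m["cy"]
def ray(cam,u,v,z):
    m=viewer.camera_model(cam); f=192/np.tan(np.radians(m["vertical_fov"]/2)); R=np.array(m["R"]);t=np.array(m["t"])
    o=-R.T@t; d=R.T@np.array([(u-m["cx"])/f,(v-m["cy"])/f,1]); return o+d*(z-o[2])/d[2]
E
python3 - <<'E'
from h import *
np.set_printoptions(precision=4,suppress=True)
ims=[]
for c in("scene","top"):
    im=viewer.snapshot(c); ims.append(im)
    for t in("tomato","dish","dish_middle","dish_handle","egg_cup","worktop_line","mug_white","mug_yellow","cup_bluegrey","honey_jar"):
        r=viewer.tip_of(c,t)
        print(c,t,[(np.round(x["point"],4),round(x["p"],2)) for x in r[:2]])
    m=viewer.camera_model(c); print(-np.array(m["R"]).T@m["t"])
    for t,z in(("tomato",.0456),("dish_handle",.03)):
        for x in viewer.outline_of(c,t)[:1]:
            v,u=np.nonzero(x["region"]); print(t,u.mean(),v.mean(),u.min(),u.max(),v.min(),v.max(),ray(c,u.mean(),v.mean(),z))
cv2.imwrite("pics/a.png",cv2.resize(np.hstack(ims)[:,:,::-1],(800,300),interpolation=cv2.INTER_AREA))
cv2.imwrite("pics/top.png",cv2.resize(ims[1][:,:,::-1],(800,600)))
o=robot.get_obs();print(o["time"],o["position"],o["eef_rot"],o["width"])
E
```

```text
scene tomato [(array([ 0.5573, -0.1592,  0.0447]), 0.44)]
scene dish [(array([0.5769, 0.0989, 0.0056]), 0.69)]
scene dish_middle [(array([0.5792, 0.1039, 0.0166]), 0.71)]
scene dish_handle [(array([0.4956, 0.1004, 0.0312]), 0.79)]
scene egg_cup [(array([ 0.5572, -0.1574, -0.0014]), 0.48)]
scene worktop_line [(array([ 0.5031, -0.002 , -0.0013]), 0.93)]
scene mug_white [(array([ 0.5689,  0.3434, -0.0029]), 0.67)]
scene mug_yellow [(array([ 0.557 , -0.3978, -0.0031]), 0.8)]
scene cup_bluegrey [(array([ 0.7237, -0.0041,  0.0003]), 0.75)]
scene honey_jar [(array([ 0.7527,  0.2495, -0.0015]), 0.66)]
[0.1602 0.8327 1.2348]
dish_handle 246.94358974358974 240.05213675213676 224 278 222 257 [0.5632 0.1022 0.03  ]
top tomato [(array([ 0.5576, -0.1625,  0.0456]), 0.73), (array([ 0.5844,  0.0968, -0.0003]), 0.44)]
top dish [(array([ 0.584 ,  0.0984, -0.001 ]), 0.64)]
top dish_middle [(array([0.5821, 0.1006, 0.0115]), 0.67)]
top dish_handle [(array([0.4954, 0.1013, 0.0302]), 0.83)]
top egg_cup [(array([ 0.5579, -0.1591,  0.0005]), 0.55)]
top worktop_line [(array([ 0.5017, -0.0037, -0.0029]), 0.91)]
top mug_white [(array([ 0.5661,  0.3435, -0.0027]), 0.94)]
top mug_yellow [(array([ 0.7193, -0.004 , -0.0002]), 0.7), (array([ 0.5607, -0.3963,  0.0022]), 0.58)]
top cup_bluegrey [(array([ 0.7178, -0.0051,  0.0024]), 0.75)]
top honey_jar [(array([ 0.7536,  0.2452, -0.0002]), 0.7)]
[0.5675 0.005  1.2432]
tomato 305.9248554913295 210.96531791907515 299 313 204 218 [ 0.5572 -0.1613  0.0456]
dish_handle 210.64342998149291 208.0400987045034 189 232 184 246 [0.5718 0.1005 0.03  ]
1.3 [ 0.1493 -0.5552  0.2313] [[ 0.9657  0.2598 -0.    ]
 [ 0.2598 -0.9657  0.0001]
 [ 0.     -0.0001 -1.    ]] 0.08549358423359489
```

View pics/a.png

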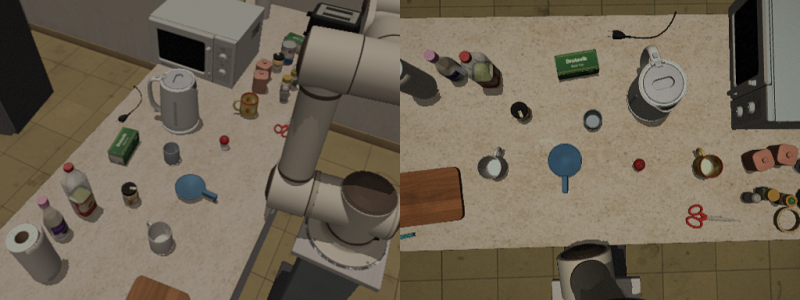

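View pics/top.png

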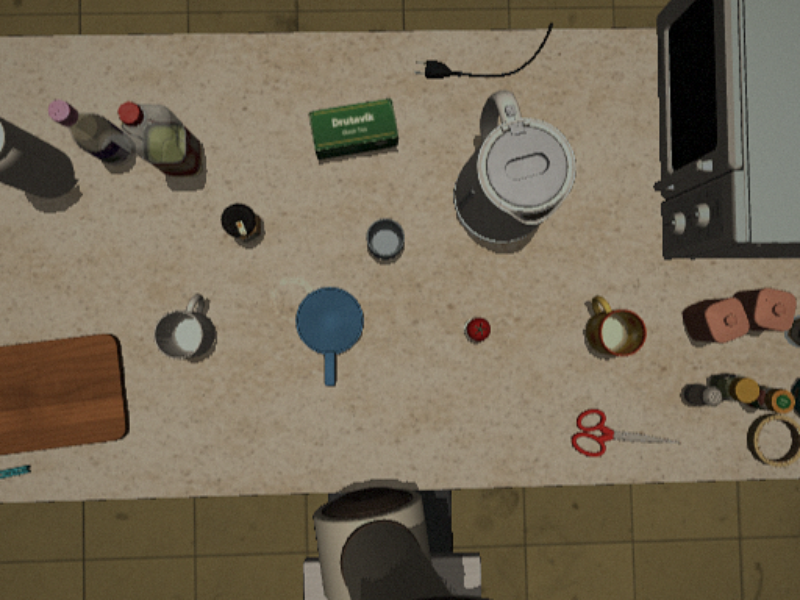

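Top view: the dish is at (330,322) with its handle pointing towards the robot at (330,385), and the tomato is at (478,329). Nothing tall stands between the start pose and the tomato, so I'll move there now.

Emit:
move_arm(moves=[[0,0,0.13,0,0,0,0],[0,0,0.133,0,0,0,0],[0,0,0,41,-40,0,0],[0,0,0,41,-40,0,0],[0,0,0,41,-40,0,0],[0,0,0,41,-40,0,0],[0,0,0,41,-40,0,0],[0,0,0,41,-40,0,0],[0,0,0,41,-40,0,0],[0,0,0,41,-40,0,0]])

```text
time: 2.55
position: [0.4786, -0.2337, 0.2315]
eef_rot: [[1.0, -0.0, 0.0], [-0.0, -1.0, -0.0], [0.0, 0.0, -1.0]]
force: [0.6, -0.8, 0.1]
width: 0.0855
finger_force: 0.0
```

Emit:
move_arm(moves=[[0,0,0,41,-40,0,0],[0,0,0,39,-35,0,0],[0,0,0,0,0,40,0],[0,0,0,0,0,30,0],[0,0,0,0,0,0,0],[0,0,0,0,0,0,0]])

```text
time: 3.3
position: [0.5579, -0.1607, 0.1628]
eef_rot: [[1.0, -0.0, 0.001], [-0.0, -1.0, -0.001], [0.001, 0.001, -1.0]]
force: [0.1, 0.9, 0.6]
width: 0.0854
finger_force: 0.0
```

```bash
python3 - <<'E'
from h import *
np.set_printoptions(precision=4,suppress=True)
im=viewer.snapshot("top"); print([ (np.round(x["point"],4),round(x["p"],2)) for x in viewer.tip_of("top","tomato")[:2]])
im2=viewer.snapshot("scene"); print([ (np.round(x["point"],4),round(x["p"],2)) for x in viewer.tip_of("scene","tomato")[:2]])
for c in("top","scene"):
  for t in ("dish","dish_middle","dish_handle","worktop_line"): print(c,t,[(np.round(x["point"],4),round(x["p"],2)) for x in viewer.tip_of(c,t)[:1]])
s=.64
print("front edge",ray("top",20*s,499*s,0),ray("top",240*s,495*s,0),ray("top",560*s,490*s,0),ray("top",780*s,488*s,0))
# dish: blue mask
h=cv2.cvtColor(im,cv2.COLOR_RGB2HSV); 
b=cv2.inRange(h,(95,110,40),(125,255,255)); n,l,st,ce=cv2.connectedComponentsWithStats(b); k=1+st[1:,4].argmax()
print(st[k],ce[k]); rows=[(r,np.nonzero(l[r]==k)[0].mean()) for r in range(st[k][1],st[k][1]+st[k][3],3)]
w=[(r,(l[r]==k).sum(),np.round(np.nonzero(l[r]==k)[0].mean(),1)) for r in range(st[k][1],st[k][1]+st[k][3],2)];print(w)
o=robot.get_obs();print(o["time"],o["position"],o["eef_rot"],o["joint_positions"])
E
```

```text
[]
[(array([ 0.5574, -0.162 ,  0.0459]), 0.68), (array([0.5788, 0.0999, 0.0026]), 0.4)]
top dish [(array([ 0.5824,  0.098 , -0.0023]), 0.63)]
top dish_middle [(array([0.5812, 0.0989, 0.0107]), 0.68)]
top dish_handle [(array([0.4894, 0.1037, 0.0272]), 0.79)]
top worktop_line [(array([ 0.503 , -0.0007, -0.0005]), 0.82)]
scene dish [(array([ 0.5773,  0.1039, -0.0002]), 0.91)]
scene dish_middle [(array([0.5824, 0.103 , 0.0147]), 0.59)]
scene dish_handle [(array([0.4994, 0.0999, 0.0299]), 0.8)]
scene worktop_line [(array([ 0.5062, -0.0025, -0.0007]), 0.72)]
front edge [0.2771 0.6569 0.    ] [0.2719 0.2685 0.    ] [ 0.2628 -0.3081  0.    ] [ 0.2537 -0.7125  0.    ]
[ 190  184   42   63 1484] [210.4717 207.3376]
[(184, np.int64(2), np.float64(210.5)), (186, np.int64(18), np.float64(210.5)), (188, np.int64(25), np.float64(211.0)), (190, np.int64(30), np.float64(210.5)), (192, np.int64(33), np.float64(210.8)), (194, np.int64(34), np.float64(210.6)), (196, np.int64(35), np.float64(210.2)), (198, np.int64(40), np.float64(210.5)), (200, np.int64(42), np.float64(210.5)), (202, np.int64(42), np.fl
[... 345 characters left out ...]
nt64(26), np.float64(210.5)), (222, np.int64(23), np.float64(210.5)), (224, np.int64(17), np.float64(210.0)), (226, np.int64(6), np.float64(210.5)), (228, np.int64(6), np.float64(210.5)), (230, np.int64(6), np.float64(210.5)), (232, np.int64(6), np.float64(210.5)), (234, np.int64(6), np.float64(210.5)), (236, np.int64(6), np.float64(210.5)), (238, np.int64(6), np.float64(210.5)), (240, np.int64(6), np.float64(210.5)), (242, np.int64(6), np.float64(210.5)), (244, np.int64(6), np.float64(210.5)), (246, np.int64(2), np.float64(212.5))]
3.9 [ 0.5574 -0.1603  0.1613] [[ 1.     -0.0002 -0.    ]
 [-0.0002 -1.      0.0001]
 [-0.     -0.0001 -1.    ]] [-0.4129  0.1937  1.5294  0.0001  1.4186  1.1581]
```

Emit:
move_arm(moves=[[0,0,0,0,0,30,0],[0,0,0,0,0,40,0],[0,0,0,0,0,30,0],[0,0,0,0,0,18,0],[0,0,0,0,0.5,10,0],[0,0,0,0,0,0,0],[0,0,0,0,0,0,0.3],[0,0,0,0,0,0,0.4],[0,0,0,0,0,0,0.5]])

```text
time: 5.03
position: [0.5576, -0.1609, 0.0338]
eef_rot: [[1.0, -0.0, 0.001], [-0.0, -1.0, -0.0], [0.001, 0.0, -1.0]]
force: [-0.2, -0.6, -0.2]
width: 0.0427
finger_force: 0.0
```

Emit:
move_arm(moves=[[0,0,0,0,0,0,0.6],[0,0,0,0,0,0,0.7],[0,0,0,0,0,0,0.7],[0,0,0,0,0,0,0.7]])

```text
time: 5.52
position: [0.5577, -0.1611, 0.0342]
eef_rot: [[1.0, -0.0, 0.001], [-0.0, -1.0, -0.001], [0.001, 0.001, -1.0]]
force: [-3.6, -0.3, 8.9]
width: 0.0391
finger_force: 59.2
```

Emit:
move_arm(moves=[[0,0,0,0,0,-3,0.7],[0,0,0,0,0,-5,0.7],[0,0,0,0,0,-10,0.7],[0,0,0,0,0,-20,0.7],[0,0,0,0,0,-30,0.7],[0,0,0,0,0,-30,0.7],[0,0,0,0,0,0,0.7]])

```text
time: 6.4
position: [0.5584, -0.1612, 0.1343]
eef_rot: [[1.0, -0.0, 0.004], [-0.0, -1.0, -0.002], [0.004, 0.002, -1.0]]
force: [-0.1, -0.0, -1.1]
width: 0.0392
finger_force: 60.3
```

```bash
python3 - <<'E'
from h import *
np.set_printoptions(precision=4,suppress=True)
im=viewer.snapshot("scene"); print([ (np.round(x["point"],4),round(x["p"],2)) for x in viewer.tip_of("scene","tomato")[:2]])
o=robot.get_obs();print(o["time"],o["position"],o["width"],o["finger_force"])
u,v=map(int,proj("scene",o["position"]));print(u,v)
cv2.imwrite("pics/c.png",cv2.resize(im[v-60:v+40,u-70:u+70,::-1],None,fx=5,fy=5,interpolation=cv2.INTER_CUBIC))
print(ray("top",210.5,205,.029),ray("top",210.5,224,.029),ray("top",210.5,184,.029),ray("top",210.5,235,.042),ray("top",210.5,246,.042))
E
```

```text
[(array([ 0.5589, -0.161 ,  0.1465]), 0.41)]
6.5 [ 0.5574 -0.1608  0.1314] 0.03902660748014259 60.302560329437256
287 160
[0.5802 0.1008 0.029 ] [0.5277 0.1019 0.029 ] [0.6384 0.0996 0.029 ] [0.4982 0.1015 0.042 ] [0.4683 0.1022 0.042 ]
```

View pics/c.png

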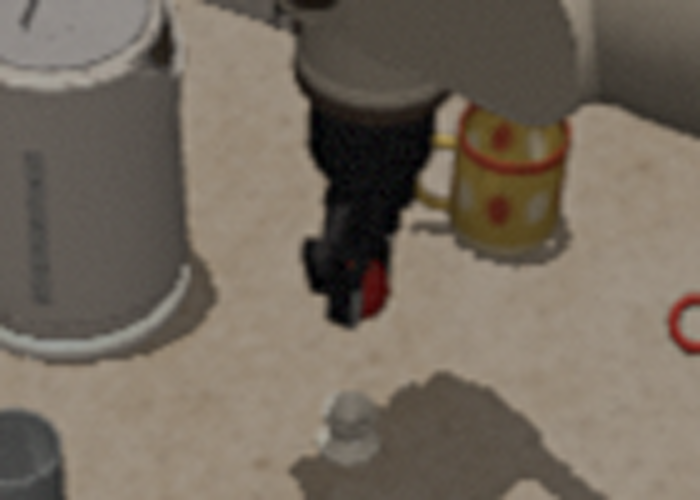

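The tomato is held between the pads at about (365,290) in the crop, and the empty cup is left at (350,430). Next I carry it over the dish.

Emit:
move_arm(moves=[[0,0,0,2.6,-22,0,0.7],[0,0,0,4,-40,0,0.7],[0,0,0,4,-50,0,0.7],[0,0,0,4,-50,0,0.7],[0,0,0,4,-50,0,0.7],[0,0,0,4,-35,0,0.7],[0,0,0,0,-15,0,0.7],[0,0,0,0,0,30,0.7],[0,0,0,0,0,30,0.7],[0,0,0,0,0,0,0.7]])

```text
time: 7.75
position: [0.5785, 0.101, 0.0692]
eef_rot: [[1.0, -0.0, -0.004], [-0.0, -1.0, -0.0], [-0.004, 0.0, -1.0]]
force: [-0.2, 0.5, 0.1]
width: 0.0391
finger_force: 60.4
```

```bash
python3 - <<'E'
from h import *
np.set_printoptions(precision=4,suppress=True)
for c in("scene","top"):
  im=viewer.snapshot(c)
  for t in("tomato","dish","dish_handle"): print(c,t,[ (np.round(x["point"],4),round(x["p"],2)) for x in viewer.tip_of(c,t)[:2]])
o=robot.get_obs();print(o["time"],o["position"],o["width"],o["force"])
E
```

```text
scene tomato [(array([0.5812, 0.1021, 0.0788]), 0.58)]
scene dish [(array([0.5801, 0.102 , 0.0009]), 0.62)]
scene dish_handle [(array([0.4985, 0.1037, 0.0283]), 0.62), (array([ 0.5702,  0.3448, -0.0059]), 0.42)]
top tomato []
top dish []
top dish_handle [(array([0.4933, 0.1025, 0.0306]), 0.54)]
8.15 [0.5804 0.1011 0.0721] 0.039292767115327254 [ 0.6687  0.3798 -0.0794]
```

Emit:
move_arm(moves=[[0,0,0,0,0.4,20,0.7],[0,0,0,0,0,15,0.7],[0,0,0,0,0,8,0.7],[0,0,0,0,0,3,0.7],[0,0,0,0,0,1,0.7],[0,0,0,0,0,0,0.7],[0,0,0,0,0,0,0.7],[0,0,0,0,0,0,0.7]])

```text
time: 9.15
position: [0.5802, 0.1008, 0.0246]
eef_rot: [[1.0, -0.0, 0.0], [-0.0, -1.0, 0.0], [0.0, -0.0, -1.0]]
force: [-0.1, -0.8, 0.1]
width: 0.0392
finger_force: 60.4
```

Emit:
move_arm(moves=[[0,0,0,0,0,1,0.7],[0,0,0,0,0,1,0.7],[0,0,0,0,0,0,0.7],[0,0,0,0,0,0,0.7]])

```text
time: 9.65
position: [0.5801, 0.1008, 0.0223]
eef_rot: [[1.0, -0.0, -0.0], [-0.0, -1.0, 0.0], [-0.0, -0.0, -1.0]]
force: [-1.1, -0.3, 0.1]
width: 0.039
finger_force: 60.4
```

Emit:
move_arm(moves=[[0,0,0,0,0,0.6,0.7],[0,0,0,0,0,0,0.7],[0,0,0,0,0,0,0.5],[0,0,0,0,0,0,0.45],[0,0,0,0,0,0,0.4],[0,0,0,0,0,0,0.35],[0,0,0,0,0,0,0.3],[0,0,0,0,0,0,0.25],[0,0,0,0,0,0,0.25]])

```text
time: 10.78
position: [0.5801, 0.1008, 0.0217]
eef_rot: [[1.0, -0.0, -0.0], [-0.0, -1.0, 0.0], [-0.0, -0.0, -1.0]]
force: [0.1, -0.3, -0.9]
width: 0.0644
finger_force: 0.0
```

Emit:
move_arm(moves=[[0,0,0,0,0,-5,0.25],[0,0,0,0,0,-15,0.25],[0,0,0,0,0,-30,0.25],[0,0,0,0,0,-35,0.25],[0,0,0,-40,0,0,0.25],[0,0,0,-40,0,0,0.25],[0,0,0,0,0,0,0.25],[0,0,0,0,0,0,0.25]])

```text
time: 11.78
position: [0.5007, 0.1008, 0.1078]
eef_rot: [[1.0, -0.0, 0.002], [-0.0, -1.0, 0.0], [0.002, -0.0, -1.0]]
force: [-0.0, -0.7, -0.9]
width: 0.0643
finger_force: 0.0
```

```bash
python3 - <<'E'
from h import *
np.set_printoptions(precision=4,suppress=True)
ims=[]
for c in("scene","top"):
  im=viewer.snapshot(c)
  for t in("tomato","dish","dish_middle","dish_handle"): print(c,t,[ (np.round(x["point"],4),round(x["p"],2)) for x in viewer.tip_of(c,t)[:2]])
  u,v=map(int,proj(c,[.55,.1,.03])); ims.append(cv2.resize(im[v-50:v+50,u-50:u+50,::-1],(400,400)))
o=robot.get_obs();print(o["time"],o["position"],o["width"],o["force"])
cv2.imwrite("pics/d.png",np.hstack(ims))
E
```

```text
scene tomato [(array([0.5795, 0.1027, 0.0316]), 0.53), (array([0.4983, 0.1029, 0.0304]), 0.51)]
scene dish [(array([ 0.5763,  0.1035, -0.001 ]), 0.77)]
scene dish_middle [(array([0.5801, 0.102 , 0.0128]), 0.68), (array([ 0.5685,  0.342 , -0.0043]), 0.53)]
scene dish_handle [(array([0.498 , 0.0991, 0.0318]), 0.89)]
top tomato [(array([0.5765, 0.0972, 0.0331]), 0.48)]
top dish [(array([0.5847, 0.1002, 0.0004]), 0.76)]
top dish_middle []
top dish_handle [(array([0.7538, 0.2427, 0.0006]), 0.42)]
12.275 [0.5001 0.1008 0.1066] 0.06398991244591509 [-0.8095 -0.0147  0.1138]
```

View pics/d.png

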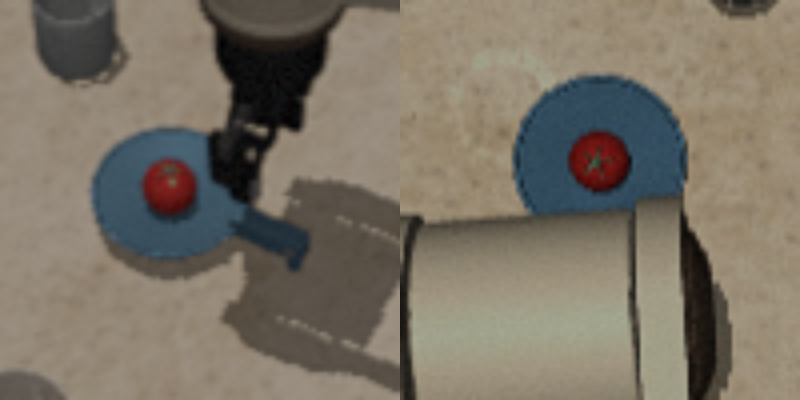

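The tomato sits in the middle of the dish (scene (170,187), top (600,160)), and the handle is free at (270,235). Now I go down onto the handle.

Emit:
move_arm(moves=[[0,0,0,-1,-0.7,30,0.25],[0,0,0,0,0,30,0.25],[0,0,0,0,0,20,0.25],[0,0,0,0,0,10,0.25],[0,0,0,0,0,4,0.25],[0,0,0,0,0,0,0.4],[0,0,0,0,0,0,0.5],[0,0,0,0,0,0,0.6],[0,0,0,0,0,0,0.65],[0,0,0,0,0,0,0.7]])

```text
time: 13.52
position: [0.4991, 0.1015, 0.0128]
eef_rot: [[1.0, -0.0, 0.0], [-0.0, -1.0, 0.0], [0.0, -0.0, -1.0]]
force: [0.7, -0.0, 0.6]
width: 0.0256
finger_force: 0.0
```

Emit:
move_arm(moves=[[0,0,0,0,0,0,0.72],[0,0,0,0,0,0,0.74],[0,0,0,0,0,0,0.76],[0,0,0,0,0,0,0.77],[0,0,0,0,0,0,0.78],[0,0,0,0,0,0,0.79],[0,0,0,0,0,0,0.8],[0,0,0,0,0,0,0.82],[0,0,0,0,0,0,0.86],[0,0,0,0,0,0,1]])

```text
time: 14.78
position: [0.4991, 0.1015, 0.0129]
eef_rot: [[1.0, -0.0, 0.0], [-0.0, -1.0, 0.0], [0.0, -0.0, -1.0]]
force: [-2.7, -0.9, 6.0]
width: 0.0172
finger_force: 58.6
```

```bash
python3 - <<'E'
from h import *
np.set_printoptions(precision=4,suppress=True)
c="scene";im=viewer.snapshot(c)
for t in("tomato","dish","dish_middle","dish_handle"): print(c,t,[ (np.round(x["point"],4),round(x["p"],2)) for x in viewer.tip_of(c,t)[:2]])
o=robot.get_obs();print(o["time"],o["position"],o["width"],o["force"],o["torque"],o["finger_force"])
E
```

```text
scene tomato [(array([0.5817, 0.1056, 0.0319]), 0.64)]
scene dish [(array([ 0.5815,  0.1008, -0.0007]), 0.92)]
scene dish_middle [(array([0.5835, 0.1007, 0.017 ]), 0.86)]
scene dish_handle [(array([0.4959, 0.0999, 0.0319]), 0.69)]
15.025 [0.4991 0.1015 0.0129] 0.016999900291934437 [-2.8751 -0.667   5.8474] [-0.1577  0.3555 -0.0634] 58.56508255004883
```

Firmly gripped. I lift slowly, with soft acceleration.

Emit:
move_arm(moves=[[0,0,0,0,0,-1,1],[0,0,0,0,0,-2,1],[0,0,0,0,0,-3,1],[0,0,0,0,0,-4,1],[0,0,0,0,0,-5,1],[0,0,0,0,0,-5,1],[0,0,0,0,0,-5,1],[0,0,0,0,0,-4,1],[0,0,0,0,0,-3,1],[0,0,0,0,0,-2,1]])

```text
time: 16.27
position: [0.4991, 0.1015, 0.0469]
eef_rot: [[1.0, -0.0, 0.0], [-0.0, -1.0, 0.0], [0.0, -0.0, -1.0]]
force: [-0.3, -0.5, -1.7]
width: 0.0166
finger_force: 58.5
```

```bash
cat > look.py <<'E'
from h import *
import sys
np.set_printoptions(precision=4,suppress=True)
for c in ("scene","top"):
  im=viewer.snapshot(c)
  for t in("tomato","dish_middle","dish_handle","dish"): print(c,t,[ (np.round(x["point"],4),round(x["p"],2)) for x in viewer.tip_of(c,t)[:1]])
  if c=="scene":
    o=robot.get_obs();p=np.array(o["position"])+[.04,0,0.02]
    u,v=map(int,proj(c,p));cv2.imwrite("pics/"+sys.argv[1],cv2.resize(im[max(v-60,0):v+60,u-60:u+60,::-1],(600,600)))
o=robot.get_obs();print(o["time"],o["position"],o["eef_rot"],o["width"],o["force"],o["torque"],o["finger_force"])
E
python3 look.py e.png
```

```text
scene tomato [(array([0.5816, 0.1021, 0.0684]), 0.43)]
scene dish_middle [(array([0.5822, 0.1022, 0.0502]), 0.76)]
scene dish_handle [(array([0.4981, 0.1033, 0.0659]), 0.56)]
scene dish [(array([0.5795, 0.1013, 0.0352]), 0.82)]
top tomato [(array([0.5782, 0.1012, 0.0648]), 0.71)]
top dish_middle [(array([0.5848, 0.1031, 0.0462]), 0.62)]
top dish_handle []
top dish [(array([0.5859, 0.1003, 0.0325]), 0.98)]
16.775 [0.499  0.1015 0.0467] [[ 1.     -0.0001 -0.0001]
 [-0.0001 -1.      0.0001]
 [-0.0001 -0.0001 -1.    ]] 0.017137752142402575 [-0.48    0.467  -1.3045] [ 0.0057  0.1    -0.0133] 58.54644477367401
```

View pics/e.png

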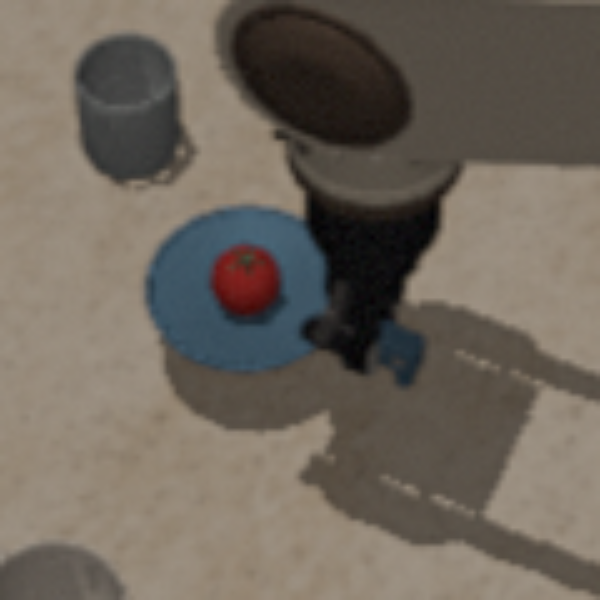

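The dish is clear of the worktop and level, with the tomato central at (247,282) in the crop. I continue the lift.

Emit:
move_arm(moves=[[0,0,0,0,0,-2,1],[0,0,0,0,0,-4,1],[0,0,0,0,0,-6,1],[0,0,0,0,0,-7,1],[0,0,0,0,0,-7,1],[0,0,0,0,0,-7,1],[0,0,0,0,0,-7,1],[0,0,0,0,0,-7,1],[0,0,0,0,0,-7,1],[0,0,0,0,0,-7,1]])

```text
time: 18.02
position: [0.4991, 0.1015, 0.1082]
eef_rot: [[1.0, -0.0, 0.0], [-0.0, -1.0, 0.0], [0.0, -0.0, -1.0]]
force: [-0.8, -0.7, -2.1]
width: 0.017
finger_force: 58.6
```

Emit:
move_arm(moves=[[0,0,0,0,0,-7,1],[0,0,0,0,0,-7,1],[0,0,0,0,0,-7,1],[0,0,0,0,0,-7,1],[0,0,0,0,0,-7,1],[0,0,0,0,0,-7,1],[0,0,0,0,0,-6,1],[0,0,0,0,0,-4,1],[0,0,0,0,0,-2,1],[0,0,0,0,0,-1,1]])

```text
time: 19.27
position: [0.499, 0.1015, 0.1627]
eef_rot: [[1.0, -0.0, -0.0], [-0.0, -1.0, 0.0], [-0.0, -0.0, -1.0]]
force: [0.3, -0.6, -3.0]
width: 0.0171
finger_force: 58.5
```

```bash
python3 look.py f.png
```

```text
scene tomato [(array([0.5802, 0.1028, 0.1822]), 0.73)]
scene dish_middle [(array([0.5834, 0.1007, 0.1647]), 0.93)]
scene dish_handle [(array([0.4973, 0.099 , 0.1805]), 0.93)]
scene dish [(array([0.58  , 0.0999, 0.1486]), 0.69)]
top tomato [(array([0.5782, 0.0993, 0.1841]), 0.69)]
top dish_middle [(array([0.5841, 0.1026, 0.1608]), 0.73)]
top dish_handle [(array([ 0.4942,  0.0003, -0.0012]), 0.56)]
top dish [(array([0.584 , 0.0973, 0.1457]), 0.9)]
19.775 [0.4991 0.1015 0.1627] [[ 1.     -0.0002 -0.0001]
 [-0.0002 -1.      0.0001]
 [-0.0001 -0.0001 -1.    ]] 0.01712788477520757 [ 0.6225 -0.1059 -1.3382] [-0.0203  0.097   0.0492] 58.540974855422974
```

View pics/f.png

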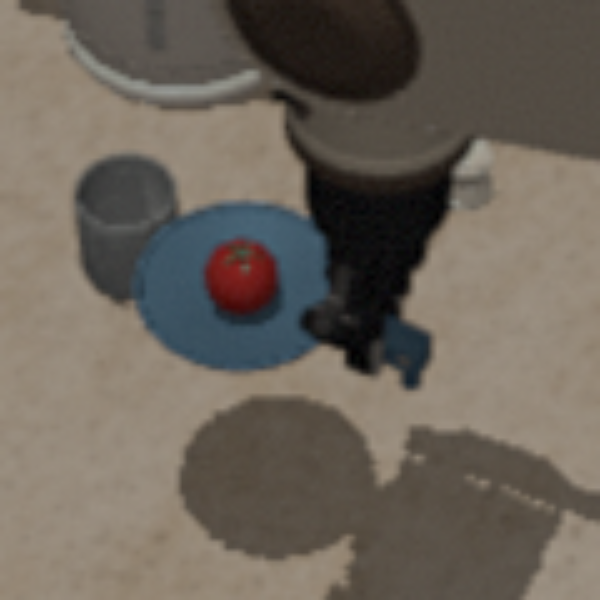

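Lifted 150 mm, still level, with the tomato central at (242,278). I now turn the dish a quarter turn about its own middle so the tomato isn't accelerated.

Emit:
move_arm(moves=[[0,0,-0.01,0,0.81,0,1],[0,0,-0.02,0.02,1.62,0,1],[0,0,-0.03,0.04,2.43,0,1],[0,0,-0.04,0.06,3.24,0,1],[0,0,-0.05,0.1,4.05,0,1],[0,0,-0.06,0.15,4.86,0,1],[0,0,-0.06,0.15,4.86,0,1],[0,0,-0.06,0.15,4.86,0,1],[0,0,-0.06,0.15,4.86,0,1],[0,0,-0.06,0.15,4.86,0,1]])

```text
time: 21.02
position: [0.5072, 0.066, 0.1627]
eef_rot: [[0.899, 0.438, -0.0], [0.438, -0.899, 0.0], [0.0, -0.0, -1.0]]
force: [0.6, 0.3, -2.4]
width: 0.017
finger_force: 58.6
```

Emit:
move_arm(moves=[[0,0,-0.06,0.15,4.86,0,1],[0,0,-0.06,0.15,4.86,0,1],[0,0,-0.06,0.15,4.86,0,1],[0,0,-0.06,0.15,4.86,0,1],[0,0,-0.06,0.15,4.86,0,1],[0,0,-0.06,0.15,4.86,0,1],[0,0,-0.06,0.15,4.86,0,1],[0,0,-0.06,0.15,4.86,0,1],[0,0,-0.06,0.15,4.86,0,1],[0,0,-0.06,0.15,4.86,0,1]])

```text
time: 22.28
position: [0.54, 0.0309, 0.1627]
eef_rot: [[0.495, 0.869, 0.0], [0.869, -0.495, 0.0], [0.0, 0.0, -1.0]]
force: [0.3, 0.6, -2.7]
width: 0.0172
finger_force: 58.6
```

Emit:
move_arm(moves=[[0,0,-0.06,0.15,4.86,0,1],[0,0,-0.06,0.15,4.86,0,1],[0,0,-0.06,0.15,4.86,0,1],[0,0,-0.06,0.15,4.86,0,1],[0,0,-0.06,0.15,4.86,0,1],[0,0,-0.06,0.15,4.86,0,1],[0,0,-0.05,0.1,4.05,0,1],[0,0,-0.04,0.06,3.24,0,1],[0,0,-0.03,0.04,2.43,0,1],[0,0,-0.02,0.02,1.62,0,1]])

```text
time: 23.52
position: [0.5786, 0.0204, 0.1627]
eef_rot: [[0.02, 1.0, -0.0], [1.0, -0.02, 0.0], [0.0, -0.0, -1.0]]
force: [-0.5, 1.0, -1.9]
width: 0.017
finger_force: 58.6
```

Emit:
move_arm(moves=[[0,0,-0.005,0,0.4,0,1],[0,0,0,0,0,0,1],[0,0,0,0,0,0,1],[0,0,0,0,0,0,1],[0,0,0,0,0,0,1],[0,0,0,0,0,0,1]])

```text
time: 24.28
position: [0.5789, 0.0205, 0.1627]
eef_rot: [[0.016, 1.0, 0.0], [1.0, -0.016, 0.0], [0.0, 0.0, -1.0]]
force: [-0.2, 0.3, -2.6]
width: 0.017
finger_force: 58.6
```

```bash
sed -i 's/\[.04,0,0.02\]/[0,.04,0.02]/' look.py; python3 look.py g.png
```

```text
scene tomato [(array([0.5811, 0.1034, 0.1811]), 0.64)]
scene dish_middle [(array([0.5837, 0.1021, 0.162 ]), 0.95)]
scene dish_handle [(array([0.581 , 0.0173, 0.1804]), 0.56)]
scene dish [(array([0.5783, 0.1016, 0.1498]), 0.85)]
top tomato [(array([ 0.5601, -0.3996,  0.0022]), 0.62)]
top dish_middle []
top dish_handle []
top dish []
24.775 [0.5789 0.0205 0.1627] [[ 0.016   0.9999  0.    ]
 [ 0.9999 -0.016   0.0001]
 [ 0.0001  0.     -1.    ]] 0.017430145326215653 [-0.2656 -0.1587 -0.9606] [-0.1397 -0.0114  0.0227] 58.578869104385376
```

View pics/g.png

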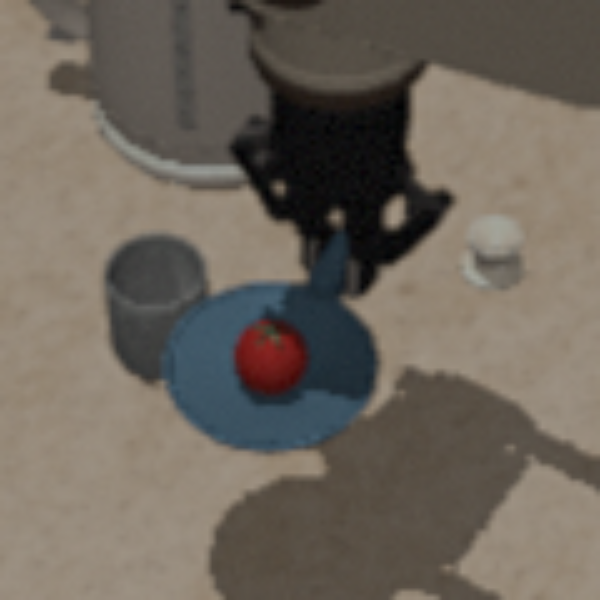

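The dish is held up and level, its handle (at (328,265)) running along the front edge. The tomato is loose in the middle at (270,358), and everything is still.

```bash
python3 -c "
from plant import robot
print(robot.finish_job())"
```

```text
the job is handed in; nothing more can be done
None
```

The job is handed in: the tomato sits loose in the middle of the dish, which is held still and level about 15 cm up by its handle, pointing right along the front edge; it took about 25 s.

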